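# Find the parts bin that nests in the bench carrier and lock it in

### The arm

A 7-joint arm with a two-finger parallel gripper is mounted at the origin on the work surface. World frame = base frame: x ahead of the robot, y to its left, z up, the work surface at z = 0. Lengths are in m, angles in rad, forces in N, time in s.
With the tool pointing down it reaches from about 0.4 to 0.875 m from the base axis. Payload 4.4 kg.
Tool frame: the origin (TCP) lies midway between the tips of the shut fingers; the grasp point (between the pads) lies 19 mm behind it; z points along the fingers, y is the line along which they close (so a half turn about z gives the same grasp; the last joint's range is limited). The gripper opens to 85 mm and grips with 20 to 120 N. Pads are 22 mm wide; open, the fingers measure 114 mm over their backs; the gripper's body (76 mm by 85 mm) begins 54 mm behind the grasp point. The pads swing forward as they close: fully open they stand 13 mm farther back than shut.
Start: joints at [-1.222, 0.628, 0.038, 1.517, -0.027, 0.996, -0.02], TCP at [0.262, 0.595, 0.231] pointing down, gripper open.
Joint ranges: [-3.06, 3.06], [-0.37, 2.12], [-1.25, 1.32], [0.18, 2.47], [-1.1, 4.24], [0.23, 1.98], [-2.94, 2.94]. Speed limits (rad/s): [2.57, 2.57, 3.14, 3.14, 3.14, 3.14, 3.14].

### API

Orientations are given as a unit quaternion [x, y, z, w].
In Python, from station import ctrl, viewer gives the robot as it stands.
- The arm moves only by the tool servo_tool, never from a script. Its argument "rows" is a list of rows, each an object with "slide": the shift along the tool's x, y, z in m, a list of three; "roll": the turn about the tool's z in degrees; "grip": the closure, from -1 (fully open) to 1 (shut). In form: [{"slide": [dx, dy, dz], "roll": roll, "grip": grip}, ...]. A call has 1 to 12 rows; each row shifts and turns the commanded pose from where the row before left it, along the tool's axes as they then stand; what a row does not reach is not made up. A row lasts 1/10 s, in which the tool goes at most 50 mm and 8.59 degrees, less where a joint would pass 70% of its speed; a pose out of reach is approached as far as the arm can. A call with a gripper value outside its range is refused whole. The fingers move at their own pace and stop on an object; "newtons" is the grip in N (left out, the last holds). Time passes only in rows, so rows that do not move let the fingers close. It gives the time, the measured TCP pose, the force, the opening and the grip force at its end, in the units of the state.
- ctrl.read_state(): the state, without advancing time (a new reading comes with each control period).
- viewer.get_image(name): name is "side" or "top"; returns a dict with "frame" (480x640x3 uint8, blue, green, red), "range_z" (480x640 float32, m along the optical axis (not along the pixel's ray), 0 where there is no reading), "mtx" (3x3 intrinsics, pixels), "D" ([k1, k2, p1, p2, k3] as OpenCV has them; the pictures are not rectified), "origin" and "orientation" of the camera in the world. Camera axes: x right, y down, z forward; pixel columns grow to the right and rows downward; lengths in m; the calibration is good to about 2 mm. A picture is of the moment at which its call begins.
- ctrl.job_done(): hands the job in; it is judged then, once.
The state is a dict: "time_s": time; "q": joint angles; "joint_vel": joint speeds; "joint_efforts": joint torques, N m; "tool_pos": TCP position; "tcp_rot": TCP orientation; "ft_force": force on the tool from outside, world axes, zero at the start; "ft_torque": the same for the moment, N m; "finger_gap": finger opening in m; "grasp_force": force on a finger pad.
Only numpy, scipy, OpenCV 4.12 (cv2) and the standard library are available. Lean on these libraries where they do the work, as an engineer would, in place of code of your own. Each camera call takes 0.05 s, during which the arm holds its last target. There are 200 camera calls.

### The job

One of the three red parts bins belongs in the blue nest on the green mat: try them in turn, notch lined up with the nest's corner key and without slamming or tipping them, until one goes fully home, leave it there and swing the nest's steel keeper fully across it. Leave the two bins that do not belong standing upright on the bench, and do not disturb the other tools and parts.

Things in the scene. Friction and masses are not known exactly. Their poses are not given: they have to be found in the camera images.
- mat: thin green mat, 240 x 240 x 2 mm, fixed to the bench; origin at its centre. The nest that stands on it (origin within 30 mm of the mat's origin) is the one to load.
- nest_1: Blue steel nest, fixed, 86 (x) x 76 (y) x 36 mm high; origin: centre of its underside. Upright pocket centred on it, 30 mm deep, floor 6 mm above the origin, 4 mm longer and wider than the bin it takes. A yellow full-height 16 x 16 mm key fills the pocket's +x +y corner. Keeper hinge: vertical, at x -28, y -44 mm. The three nests take different bins; which is not told.
- keeper_1 (a joint): Angle (rad) of the keeper of nest_1: a bar 12 mm wide, 90 mm from hinge to pin, 54 to 62 mm above the nest's origin. 0 = fully across, at its stop: it points to the nest's +y, 3 mm over the rim of a bin that is home. Grows as it opens, anticlockwise from above: at 1.57 it points to the nest's -x; limit 1.9. Turns easily (0.5 N at the pin), stays where left.
- pin_1 (a point): Point on the axis of the pin of keeper_1, 14 mm below its top: a black upright pin, 12 mm in diameter, standing 38 mm above the bar at its free end, 90 mm from the hinge; its top is 100 mm above the nest's origin.
- nest_2: Blue steel nest, same as nest_1 but for its pocket, which takes another of the bins (4 mm longer and wider than that bin, floor 6 mm above the origin, same key in the +x +y corner). Same outside, origin and keeper.
- keeper_2 (a joint): Angle (rad) of the keeper of nest_2: a bar 12 mm wide, 90 mm from hinge to pin, 54 to 62 mm above the nest's origin. 0 = fully across, at its stop: it points to the nest's +y, 3 mm over the rim of a bin that is home. Grows as it opens, anticlockwise from above: at 1.57 it points to the nest's -x; limit 1.9. Turns easily (0.5 N at the pin), stays where left.
- pin_2 (a point): Point on the axis of the pin of keeper_2, 14 mm below its top: a black upright pin, 12 mm in diameter, standing 38 mm above the bar at its free end, 90 mm from the hinge; its top is 100 mm above the nest's origin.
- nest_3: Blue steel nest, same as nest_1 but for its pocket, which takes another of the bins (4 mm longer and wider than that bin, floor 6 mm above the origin, same key in the +x +y corner). Same outside, origin and keeper.
- keeper_3 (a joint): Angle (rad) of the keeper of nest_3: a bar 12 mm wide, 90 mm from hinge to pin, 54 to 62 mm above the nest's origin. 0 = fully across, at its stop: it points to the nest's +y, 3 mm over the rim of a bin that is home. Grows as it opens, anticlockwise from above: at 1.57 it points to the nest's -x; limit 1.9. Turns easily (0.5 N at the pin), stays where left.
- pin_3 (a point): Point on the axis of the pin of keeper_3, 14 mm below its top: a black upright pin, 12 mm in diameter, standing 38 mm above the bar at its free end, 90 mm from the hinge; its top is 100 mm above the nest's origin.
- bin_p: Open red parts bin, loose, 0.15 to 0.3 kg. Origin: centre of the underside of its full rectangle; walls 3 mm, rim 45 mm high. A 16 x 16 mm notch is cut from its +x +y corner, full height. Grey grip plate on the centre: 10 mm thick (x), 34 mm long (y), top 85 mm above the origin; pinch it above the rim. Footprints (x by y) of the three bins: 72x46, 64x54, 56x62 mm; which has which is not told.
- bin_q: Open red parts bin, same as bin_p but for its footprint. A bin enters its own nest only with its x and y axes along the nest's, and then rests with its origin 6 mm above the nest's. In any other nest it stops on top of the walls or key, 30 mm higher.
- bin_r: Open red parts bin, same as bin_p but for its footprint (same heights, notch corner, origin and grip plate).
- wrench: bystander, loose: combination wrench lying on the bench; not to be disturbed
- hammer: bystander, loose: hammer lying on the bench at the back; not to be disturbed
- tee: bystander, loose: copper pipe tee, 72 mm long, lying flat; not to be disturbed
- paste_can: bystander, loose: can, 60 mm across and 75 mm high, standing; not to be disturbed
- brush: bystander, loose: brush lying on the bench; not to be disturbed
- vee_block: bystander, loose: steel vee block 50 x 40 x 38 mm high; not to be disturbed
Not all that is in view belongs to the job. What is shaped like the nest_2 but brown is not meant.

How it is judged:
By the outcome, as a careful person would: the job done as asked, in the order asked, and still so for the second after the job is handed in, with the robot touching nothing.
It also fails if it takes over 72 s, if anything falls off the work surface, if the arm or the gripper's body presses on something with over 40 N, if the wrist force passes 120 N, or if a joint passes its speed limit or range.

## Working session

There is one attempt and no reset: what is moved stays moved. The work goes in short steps, Python scripts to look and compute and a tool call to move; the robot and the scene stay as the last step left them, time stands still between calls to the robot, and variables do not carry over. Pictures are saved under pics/ and viewed, at most 10 in all, crops included, and the job is handed in when it is done.

Besides the shell and the picture viewer there is one more tool, called after "Request:" as name([rows], argument=value, ...), one row to a line, values as JSON. servo_tool: Moves the arm, as the interface text tells. Its arguments: {"type":"object","properties":{"rows":{"type":"array"},"newtons":{"type":"number"}},"required":["rows"]}

```bash
mkdir -p pics; cat > h.py <<'E'
import numpy as np, cv2
from scipy.spatial.transform import Rotation as R
from station import ctrl, viewer
def get(n):
    d=viewer.get_image(n); d['R']=R.from_quat(d['orientation']).as_matrix(); d['o']=np.array(d['origin']); d['K']=np.array(d['mtx'],float); d['Dc']=np.array(d['D'],float); return d
def cloud(d):
    v,u=np.mgrid[0:480,0:640]
    p=cv2.undistortPoints(np.stack([u,v],-1).reshape(-1,1,2).astype(np.float64),d['K'],d['Dc']).reshape(480,640,2)
    z=d['range_z'][...,None]
    return np.concatenate([p*z,z],-1)@d['R'].T+d['o']
def plane(d,uv,h):
    p=cv2.undistortPoints(np.array(uv,float).reshape(-1,1,2),d['K'],d['Dc']).reshape(-1,2)
    r=np.c_[p,np.ones(len(p))]@d['R'].T
    return d['o']+r*((h-d['o'][2])/r[:,2])[:,None]
E
python3 - <<'E'
from h import *
for n in('top','side'):
    d=get(n); cv2.imwrite(f'pics/{n}0.png',d['frame']); print(n,d['o'],d['R'].round(2).tolist(),d['K'].tolist())
s=ctrl.read_state(); print(s)
E
```

```text
top [0.37156071 0.01070779 1.74838413] [[0.03, -0.99, 0.12], [-1.0, -0.02, 0.01], [-0.0, -0.12, -0.99]] [[557.4396056906086, 0.0, 320.8218577151337], [0.0, 557.4396056906086, 244.23399450602756], [0.0, 0.0, 1.0]]
side [ 0.23798807 -0.79471332  0.65730803] [[0.91, -0.21, 0.34], [-0.4, -0.51, 0.76], [0.01, -0.83, -0.55]] [[444.9735243859053, 0.0, 322.30177235575866], [0.0, 444.9735243859053, 242.4588827633726], [0.0, 0.0, 1.0]]
{'time_s': 0.1, 'q': array([-1.22180575,  0.62927755,  0.03844817,  1.5182589 , -0.02698009,
        0.99629661, -0.01997723]), 'joint_vel': array([-0.00038496, -0.00251506, -0.00068866, -0.00413036,  0.00076161,
        0.00134322,  0.00010634]), 'joint_efforts': array([ 3.11401105e-03, -5.64527607e+01,  1.23018421e+00, -1.93972796e+01,
        1.11648950e-02,  5.40347464e-03, -3.12052600e-05]), 'tool_pos': array([0.26170373, 0.59438035, 0.23046852]), 'tcp_rot': array([ 2.05896439e-01,  9.78573408e-01, -8.46329755e-04, -1.59102885e-04]), 'ft_force': array([-0.11085904, -0.34236411,  0.14117094]), 'ft_torque': array([-0.02879541, -0.02433003, -0.05300116]), 'grasp_force': 0.0, 'finger_gap': 0.08546195965864652}
```

View pics/top0.png

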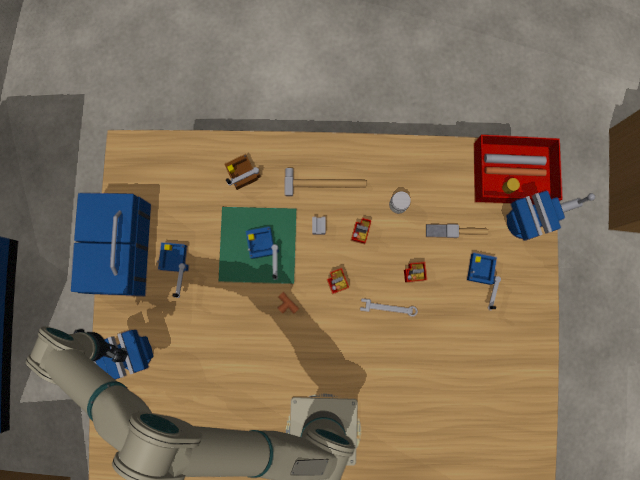

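View pics/side0.png

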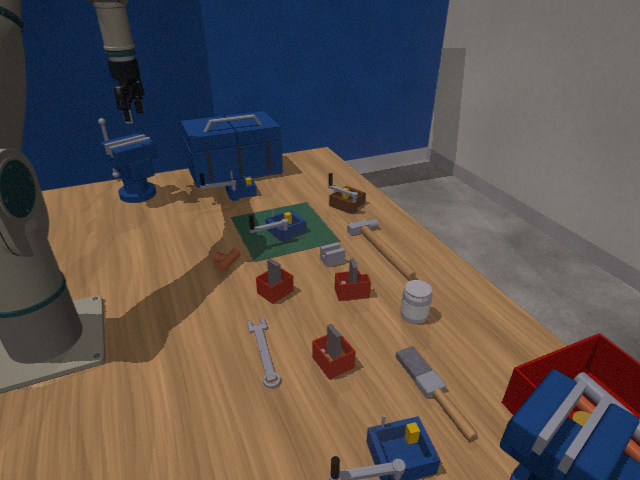

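The top view shows the mat nest at (261,242) with its key at the upper left and its open keeper pin at (275,275). The bins are at (361,231), (338,280) and (415,271), and the other blue nests at (172,258) and (482,268). The side view agrees. Next I measure from both clouds.

```bash
cat > meas.py <<'E'
from h import *
def clouds():
    out=[]
    for n in('top','side'):
        d=get(n); P=cloud(d); hsv=cv2.cvtColor(d['frame'],cv2.COLOR_BGR2HSV); out.append((d,P,hsv))
    return out
def masks(hsv):
    H,S,V=[hsv[...,i].astype(int) for i in range(3)]
    return dict(red=((H<8)|(H>172))&(S>150)&(V>50),blue=(H>100)&(H<125)&(S>130)&(V>40),yel=(H>20)&(H<32)&(S>170)&(V>120),grey=(S<60)&(V>40), green=(H>60)&(H<95)&(S>80), dark=(V<45))
E
python3 - <<'E'
from meas import *
C=clouds()
def rep(t,c,rad,col,zr):
    for (d,P,hsv),n in zip(C,'TS'):
        m=masks(hsv)[col]&(np.hypot(P[...,0]-c[0],P[...,1]-c[1])<rad)&(P[...,2]>zr[0])&(P[...,2]<zr[1])&(d['range_z']>0)
        q=P[m]
        if len(q)<4: print(t,n,col,len(q)); continue
        r=cv2.minAreaRect((q[:,:2]*1000).astype(np.float32))
        print(t,n,col,len(q),'mean',q.mean(0).round(4),'rect',np.round(r[0],1),np.round(r[1],1),round(r[2],1),'zmax',q[:,2].max().round(3))
d=C[0][0]
for t,uv in dict(A=(361,231),B=(338,280),D=(415,271)).items():
    c=plane(d,[uv],.045)[0]; print(t,c)
    rep(t,c,.055,'red',(.01,.06)); rep(t,c,.055,'red',(.036,.06)); rep(t,c,.04,'grey',(.055,.1)); rep(t,c,.04,'grey',(.078,.1))
for t,uv in dict(N=(261,242),L=(172,258),Rr=(482,268)).items():
    c=plane(d,[uv],.03)[0]; print(t,c)
    rep(t,c,.07,'blue',(.015,.05)); rep(t,c,.07,'blue',(.032,.045));rep(t,c,.07,'yel',(.025,.06)); rep(t,c,.13,'dark',(.068,.12)); rep(t,c,.13,'grey',(.052,.08))
c=plane(d,[(258,245)],.002)[0]; rep('mat',c,.2,'green',(-.01,.015))
# composite crops
T=d['frame'];S=C[1][0]['frame']
cr=lambda f,u,v,w=33:cv2.resize(f[v-w:v+w,u-w:u+w],(264,264),interpolation=cv2.INTER_CUBIC)
a=np.hstack([cr(T,361,231,22),cr(T,338,280,22),cr(T,415,271,22)]);b=np.hstack([cr(T,261,245),cr(S,275,225),cr(S,333,350)])
cv2.imwrite('pics/crops.png',np.vstack([a,b]))
E
```

```text
A [ 0.6192158  -0.10089812  0.045     ]
A T red 87 mean [ 0.6209 -0.0991  0.0417] rect [ 623.9 -100.8] [44.7 72.6] 76.0 zmax 0.056
A S red 679 mean [ 0.6204 -0.1114  0.0306] rect [ 624.9 -104.1] [49.9 73.3] 75.8 zmax 0.047
A T red 68 mean [ 0.6227 -0.1018  0.0462] rect [ 623.9 -100.8] [44.7 72.6] 76.0 zmax 0.056
A S red 245 mean [ 0.6215 -0.1083  0.0417] rect [ 624.6 -103.6] [49.8 71.8] 76.8 zmax 0.047
A T grey 51 mean [ 0.6226 -0.1002  0.0816] rect [ 623.6 -100.7] [32.3 11.2] 76.5 zmax 0.095
A S grey 113 mean [ 0.6217 -0.1094  0.0748] rect [ 624.1 -104.6] [34.4  9.4] 76.6 zmax 0.086
A T grey 38 mean [ 0.6236 -0.1004  0.0863] rect [ 623.6 -100.7] [32.3 11.2] 76.5 zmax 0.095
A S grey 54 mean [ 0.6232 -0.1062  0.0834] rect [ 624.3 -104.2] [33.4  9.1] 76.8 zmax 0.086
B [ 0.46622188 -0.03318833  0.045     ]
B T red 57 mean [ 0.463  -0.0253  0.0421] rect [464.9 -29.5] [62.6 55.6] 22.3 zmax 0.056
B S red 635 mean [ 0.4608 -0.043   0.0301] rect [464.8 -31.8] [66.9 59.2] 22.3 zmax 0.046
B T red 48 mean [ 0.4634 -0.0268  0.0472] rect [464.5 -28.5] [62.6 53.2] 22.8 zmax 0.056
B S red 233 mean 
[... 3490 characters left out ...]
 [ 542.2 -470.5] [16.3 14.1] 89.7 zmax 0.044
Rr S yel 96 mean [ 0.543  -0.4706  0.036 ] rect [ 542.9 -470. ] [17.1 15.8] 80.3 zmax 0.039
Rr T dark 16 mean [ 0.392  -0.4972  0.0939] rect [ 392.5 -497.6] [ 6.3 11.3] 0.9 zmax 0.108
Rr S dark 149 mean [ 0.3904 -0.506   0.0885] rect [ 390.9 -504. ] [10.8  9.4] 82.6 zmax 0.102
Rr T grey 143 mean [ 0.4423 -0.512   0.0634] rect [ 457.4 -502.4] [126.2  70.2] 23.0 zmax 0.074
Rr S grey 812 mean [ 0.4437 -0.5158  0.0616] rect [ 457.7 -505.6] [129.1  71.6] 24.5 zmax 0.078
mat T green 4591 mean [0.5752 0.2265 0.0032] rect [575.4 223.8] [237.3 238.5] 0.3 zmax 0.015
mat S green 2371 mean [0.5721 0.2047 0.0009] rect [573.3 220.8] [237.7 244. ] 0.5 zmax 0.005
```

View pics/crops.png

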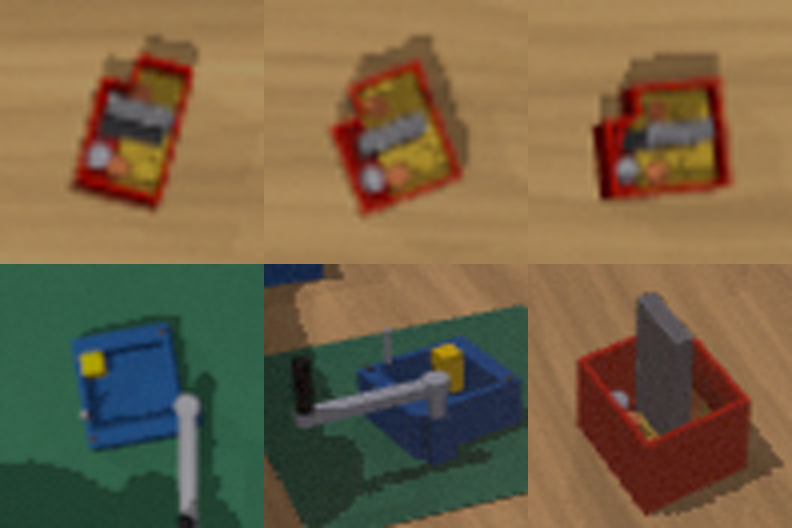

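The crops show every bin's notch toward the upper left (+x +y), and the nest's key at its +x +y corner too.

- **Bin footprints:** A is 72x46 (73x45 measured), B is 64x54 and D is 56x62.
- **Nest match:** the key sits about (22,25) mm from the nest centre. With the nest yawed about 12°, that fits D, so I try D first.

```bash
cat > plan.py <<'E'
from h import *
import math
def st():
    s=ctrl.read_state(); Rm=R.from_quat(s['tcp_rot']).as_matrix()
    yaw=math.degrees(math.atan2(Rm[1,1],Rm[0,1])); return s,Rm,yaw
def go(wps):
    """wps: (x,y,z,yaw_of_tool_y) ; prints tool-axis slide and roll between successive waypoints, rows needed"""
    s,Rm,yaw=st(); p=np.array(s['tool_pos']); print('now',p.round(4),round(yaw,2),'tilt',np.degrees(np.arccos(-Rm[2,2])).round(2),'F',s['ft_force'].round(1),'gap',round(s['finger_gap'],4),'t',s['time_s'])
    for w in wps:
        a=math.radians(yaw); ty=np.array([math.cos(a),math.sin(a),0]); tz=np.array([0,0,-1.]); tx=np.cross(ty,tz)
        d=np.array(w[:3])-p; print('->',w,'slide mm',(1000*np.array([d@tx,d@ty,d@tz])).round(1),'roll',round(yaw-w[3],2))
        p=np.array(w[:3]); yaw=w[3]
E
python3 -c "
from plan import *
go([(.262,.595,.25,7.2),(.5,.15,.25,7.2),(.4975,-.2725,.14,7.2),(.4975,-.2725,.052,7.2)])"
```

```text
now [0.2618 0.5945 0.2307] 66.23 tilt 0.07 F [0.5 0.4 0.5] gap 0.0856 t 0.2
-> (0.262, 0.595, 0.25, 7.2) slide mm [ -0.    0.5 -19.3] roll 59.03
-> (0.5, 0.15, 0.25, 7.2) slide mm [-471.3  180.4    0. ] roll 0.0
-> (0.4975, -0.2725, 0.14, 7.2) slide mm [-418.9  -55.4  110. ] roll 0.0
-> (0.4975, -0.2725, 0.052, 7.2) slide mm [ 0.  0. 88.] roll 0.0
```

Request:
servo_tool([
  {"slide":[0,0,-0.01],"roll":8.4,"grip":0},
  {"slide":[0,0,-0.01],"roll":8.4,"grip":0},
  {"slide":[0,0,0],"roll":8.4,"grip":0},
  {"slide":[0,0,0],"roll":8.4,"grip":0},
  {"slide":[0,0,0],"roll":8.4,"grip":0},
  {"slide":[0,0,0],"roll":8.5,"grip":0},
  {"slide":[0,0,0],"roll":8.5,"grip":0},
], newtons=40)

```text
time_s: 0.9
tool_pos: [0.2618, 0.5948, 0.2511]
tcp_rot: [0.663, 0.748, -0.0, 0.0]
ft_force: [-0.8, -0.0, -0.1]
finger_gap: 0.0425
grasp_force: 0.0
```

Request:
servo_tool([
  {"slide":[-0.02,0.008,0],"roll":0,"grip":0},
  {"slide":[-0.04,0.015,0],"roll":0,"grip":0},
  {"slide":[-0.045,0.017,0],"roll":0,"grip":0},
  {"slide":[-0.045,0.017,0],"roll":0,"grip":0},
  {"slide":[-0.045,0.017,0],"roll":0,"grip":0},
  {"slide":[-0.045,0.017,0],"roll":0,"grip":0},
  {"slide":[-0.045,0.017,0],"roll":0,"grip":0},
  {"slide":[-0.045,0.017,0],"roll":0,"grip":0},
  {"slide":[-0.045,0.017,0],"roll":0,"grip":0},
  {"slide":[-0.045,0.017,0],"roll":0,"grip":0},
  {"slide":[-0.03,0.012,0],"roll":0,"grip":0},
  {"slide":[-0.02,0.01,0],"roll":0,"grip":0},
])

```text
time_s: 2.1
tool_pos: [0.5016, 0.1481, 0.2515]
tcp_rot: [0.663, 0.749, -0.0, 0.0]
ft_force: [-0.4, 0.0, -0.1]
finger_gap: 0.0425
grasp_force: 0.0
```

```bash
python3 -c "
from plan import *
go([(.4975,-.2725,.14,7.2),(.4975,-.2725,.052,7.2)])"
```

```text
now [0.5016 0.1481 0.2515] 7.02 tilt 0.05 F [-0.4  0.  -0.1] gap 0.0425 t 2.1
-> (0.4975, -0.2725, 0.14, 7.2) slide mm [-417.   -55.5  111.5] roll -0.18
-> (0.4975, -0.2725, 0.052, 7.2) slide mm [ 0.  0. 88.] roll 0.0
```

Request:
servo_tool([
  {"slide":[-0.02,-0.003,0],"roll":0,"grip":0},
  {"slide":[-0.042,-0.006,0],"roll":0,"grip":0},
  {"slide":[-0.045,-0.006,0],"roll":0,"grip":0},
  {"slide":[-0.045,-0.006,0],"roll":0,"grip":0},
  {"slide":[-0.045,-0.006,0],"roll":0,"grip":0},
  {"slide":[-0.045,-0.006,0],"roll":0,"grip":0},
  {"slide":[-0.045,-0.006,0.011],"roll":0,"grip":0},
  {"slide":[-0.045,-0.006,0.02],"roll":0,"grip":0},
  {"slide":[-0.04,-0.005,0.025],"roll":0,"grip":0},
  {"slide":[-0.03,-0.0035,0.025],"roll":0,"grip":0},
  {"slide":[-0.015,-0.002,0.02],"roll":0,"grip":0},
  {"slide":[0,0,0.01],"roll":0,"grip":0},
])

```text
time_s: 3.3
tool_pos: [0.4965, -0.2719, 0.1385]
tcp_rot: [0.663, 0.749, -0.001, -0.001]
ft_force: [-1.1, 1.1, 0.5]
finger_gap: 0.0427
grasp_force: 0.0
```

```bash
python3 - <<'E'
from plan import *
go([(.4975,-.2725,.052,7.2)])
T=get('top');S=get('side')
cr=lambda f,u,v,w:cv2.resize(f[v-w:v+w,u-w:u+w],(400,400),interpolation=cv2.INTER_CUBIC)
cv2.imwrite('pics/hov.png',np.hstack([cr(T['frame'],415,271,40),cr(S['frame'],333,330,60)]))
E
```

```text
now [ 0.4965 -0.2719  0.1385] 6.98 tilt 0.14 F [-1.1  1.1  0.5] gap 0.0427 t 3.3
-> (0.4975, -0.2725, 0.052, 7.2) slide mm [-0.8  0.9 86.5] roll -0.22
```

View pics/hov.png

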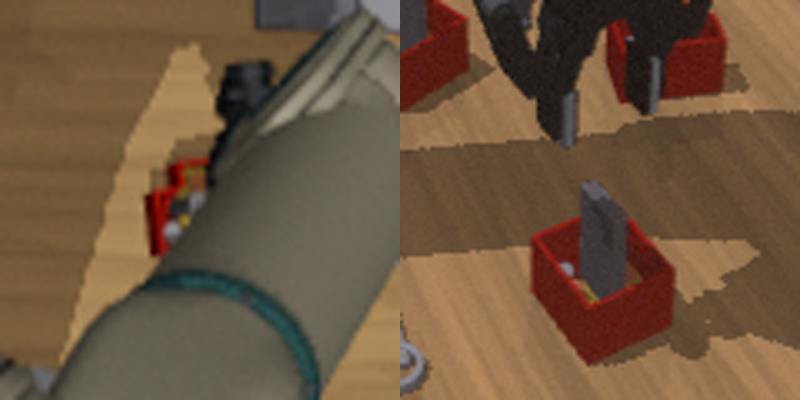

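The fingers straddle D's grip plate (side crop, plate near (605,215)). I descend and grip.

Request:
servo_tool([
  {"slide":[-0.0008,0.0009,0.015],"roll":0,"grip":0},
  {"slide":[0,0,0.025],"roll":0,"grip":0},
  {"slide":[0,0,0.022],"roll":0,"grip":0},
  {"slide":[0,0,0.015],"roll":0,"grip":0},
  {"slide":[0,0,0.007],"roll":0,"grip":0},
  {"slide":[0,0,0],"roll":0,"grip":0.5},
  {"slide":[0,0,0],"roll":0,"grip":1},
  {"slide":[0,0,0],"roll":0,"grip":1},
  {"slide":[0,0,0],"roll":0,"grip":1},
  {"slide":[0,0,0],"roll":0,"grip":1},
], newtons=50)

```text
time_s: 4.4
tool_pos: [0.4995, -0.2699, 0.0571]
tcp_rot: [0.661, 0.75, 0.0, 0.0]
ft_force: [-1.7, 1.8, 4.3]
finger_gap: 0.009
grasp_force: 54.3
```

Request:
servo_tool([
  {"slide":[0,0,-0.005],"roll":0,"grip":1},
  {"slide":[0,0,-0.015],"roll":0,"grip":1},
  {"slide":[0,0,-0.03],"roll":0,"grip":1},
  {"slide":[0,0,-0.04],"roll":0,"grip":1},
  {"slide":[0,0,-0.03],"roll":0,"grip":1},
  {"slide":[0,0,-0.02],"roll":0,"grip":1},
  {"slide":[0,0,-0.01],"roll":0,"grip":1},
  {"slide":[0,0,0],"roll":0,"grip":1},
])

```text
time_s: 5.2
tool_pos: [0.4996, -0.2702, 0.2073]
tcp_rot: [0.661, 0.75, 0.0, 0.001]
ft_force: [0.2, 0.7, -3.2]
finger_gap: 0.0092
grasp_force: 53.4
```

```bash
python3 -c "
from plan import *
go([(.62,0,.2,12),(.578,.211,.2,12),(.578,.211,.12,12)])"
```

```text
now [ 0.4996 -0.2702  0.2073] 7.23 tilt 0.12 F [ 0.2  0.7 -3.2] gap 0.0092 t 5.2
-> (0.62, 0, 0.2, 12) slide mm [252.9 153.5   7.3] roll -4.77
-> (0.578, 0.211, 0.2, 12) slide mm [215.1   2.8   0. ] roll 0
-> (0.578, 0.211, 0.12, 12) slide mm [ 0.  0. 80.] roll 0
```

Request:
servo_tool([
  {"slide":[0.01,0.003,0],"roll":0,"grip":1},
  {"slide":[0.03,0.009,0],"roll":0,"grip":1},
  {"slide":[0.045,0.013,0],"roll":0,"grip":1},
  {"slide":[0.047,0.0141,0],"roll":0,"grip":1},
  {"slide":[0.047,0.0141,0],"roll":0,"grip":1},
  {"slide":[0.047,0.0141,0],"roll":0,"grip":1},
  {"slide":[0.047,0.0141,0],"roll":0,"grip":1},
  {"slide":[0.047,0.0141,0],"roll":0,"grip":1},
  {"slide":[0.047,0.0141,0],"roll":0,"grip":1},
  {"slide":[0.045,0.013,0],"roll":0,"grip":1},
  {"slide":[0.035,0.01,0],"roll":0,"grip":1},
  {"slide":[0.0205,0.006,0],"roll":0,"grip":1},
])

```text
time_s: 6.4
tool_pos: [0.5756, 0.217, 0.2038]
tcp_rot: [0.659, 0.752, -0.001, -0.002]
ft_force: [0.1, 0.4, -3.2]
finger_gap: 0.0093
grasp_force: 53.2
```

Request:
servo_tool([
  {"slide":[0,0,0.01],"roll":-2.4,"grip":1},
  {"slide":[0,0,0.025],"roll":-2.4,"grip":1},
  {"slide":[0,0,0.025],"roll":0,"grip":1},
  {"slide":[0,0,0.015],"roll":0,"grip":1},
  {"slide":[0,0,0],"roll":0,"grip":1},
  {"slide":[0,0,0],"roll":0,"grip":1},
])

```text
time_s: 7.0
tool_pos: [0.5776, 0.2114, 0.131]
tcp_rot: [0.629, 0.777, -0.0, -0.0]
ft_force: [-0.0, -0.1, -2.4]
finger_gap: 0.0089
grasp_force: 53.1
```

```bash
cat > chk.py <<'E'
from plan import *
import sys
go([])
T=get('top');S=get('side')
cr=lambda f,u,v,w:cv2.resize(f[v-w:v+w,u-w:u+w],(400,400),interpolation=cv2.INTER_CUBIC)
cv2.imwrite('pics/'+sys.argv[1]+'.png',np.hstack([cr(T['frame'],261,240,30),cr(S['frame'],285,200,50)]))
E
python3 chk.py over
```

```text
now [0.5776 0.2114 0.131 ] 12.03 tilt 0.05 F [-0.  -0.1 -2.4] gap 0.0089 t 7.0
```

View pics/over.png

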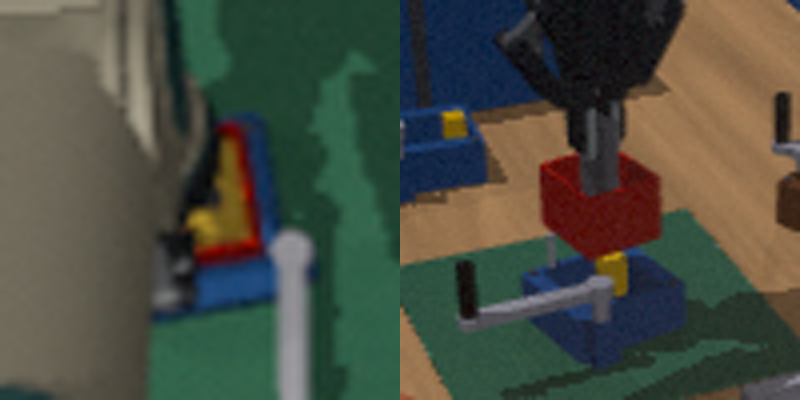

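The side crop shows D held level above the nest, notch over the key. The top view is mostly hidden by the arm. I compare bin and nest face positions in the same camera.

```bash
cat > face.py <<'E'
from meas import *
import sys
def run(zlo,zhi,yaw=12.0,c=(.578,.211)):
    a=np.radians(yaw); ex=np.array([np.cos(a),np.sin(a)]); ey=np.array([-np.sin(a),np.cos(a)])
    for (d,P,hsv),n in zip(clouds(),'TS'):
        M=masks(hsv); q=(P[...,:2]-np.array(c)); X=q@ex*1e3; Y=q@ey*1e3; Z=P[...,2]
        near=(np.hypot(X,Y)<75)&(d['range_z']>0)
        for nm,m in (('bin',M['red']&near&(Z>zlo)&(Z<zhi)),('nest',M['blue']&near&(Z>.008)&(Z<.034))):
            x,y=X[m],Y[m]
            if len(x)<15: print(n,nm,len(x)); continue
            hw=(28,31) if nm=='bin' else (43,38)
            for lab,u,v,h,hv in (('x',x,y,hw[0],hw[1]),('y',y,x,hw[1],hw[0])):
                s=(abs(u+h)<7)&(abs(v)<hv-6)
                if s.sum()>10:
                    k=np.polyfit(v[s],u[s],1); r=u[s]-np.polyval(k,v[s]); s2=abs(r)<3; k=np.polyfit(v[s][s2],u[s][s2],1)
                    print(n,nm,'-%s face'%lab,round(np.median(u[s][s2])+h,2),'=centre',lab,'slope deg',round(np.degrees(np.arctan(k[0])),2),s2.sum())
        yl=M['yel']&near&(Z>.03)&(Z<.05); print(n,'key',X[yl].mean().round(1),Y[yl].mean().round(1),yl.sum())
        if n=='T':
            rm=M['red']&near&(Z>zhi-.02)&(Z<zhi+.015); print('T red rim xmin,ymin',np.percentile(X[rm],[1,3]),np.percentile(Y[rm],[1,3]),rm.sum(), Z[rm].mean())
            bm=M['blue']&near&(Z>.03)&(Z<.05); print('T blue rim',np.percentile(X[bm],[1,3]),np.percentile(Y[bm],[1,3]))
run(float(sys.argv[1]),float(sys.argv[2]))
E
python3 face.py .078 .115
```

```text
T bin -y face 0.32 =centre y slope deg -0.31 12
T nest -x face 1.21 =centre x slope deg -0.94 13
T nest -y face 2.91 =centre y slope deg 0.75 16
T key nan nan 0
T red rim xmin,ymin [-28.9172561  -28.68134654] [-31.05395543 -31.04243023] 33 0.1118944315478155
T blue rim [-42.850833   -42.46781374] [-35.73940116 -35.34312817]
S bin -x face 0.19 =centre x slope deg -0.69 110
S bin -y face -3.02 =centre y slope deg -0.51 159
S nest -x face 0.79 =centre x slope deg 0.75 50
S nest -y face -0.54 =centre y slope deg 0.62 88
S key 20.4 21.1 8face.py:17: RuntimeWarning: Mean of empty slice.
  yl=M['yel']&near&(Z>.03)&(Z<.05); print(n,'key',X[yl].mean().round(1),Y[yl].mean().round(1),yl.sum())
  ret = ret.dtype.type(ret / rcount)
```

Both cameras agree the bin must shift about +2.5 mm along tool x (nest y) and +0.6 mm along tool y. Yaw is good. I correct and descend gently.

Request:
servo_tool([
  {"slide":[0.0025,0.0006,0.005],"roll":0,"grip":1},
  {"slide":[0,0,0.01],"roll":0,"grip":1},
  {"slide":[0,0,0.008],"roll":0,"grip":1},
  {"slide":[0,0,0.004],"roll":0,"grip":1},
  {"slide":[0,0,0.003],"roll":0,"grip":1},
  {"slide":[0,0,0.003],"roll":0,"grip":1},
  {"slide":[0,0,0.002],"roll":0,"grip":1},
  {"slide":[0,0,0.002],"roll":0,"grip":1},
])

```text
time_s: 8.0
tool_pos: [0.578, 0.2139, 0.0943]
tcp_rot: [0.629, 0.777, 0.0, 0.0]
ft_force: [0.9, -0.3, -2.3]
finger_gap: 0.009
grasp_force: 53.3
```

Request:
servo_tool([
  {"slide":[0,0,0.002],"roll":0,"grip":1},
  {"slide":[0,0,0.002],"roll":0,"grip":1},
  {"slide":[0,0,0.002],"roll":0,"grip":1},
])

```text
time_s: 8.3
tool_pos: [0.5779, 0.2139, 0.0882]
tcp_rot: [0.629, 0.777, 0.0, 0.0]
ft_force: [-0.7, 0.7, -2.0]
finger_gap: 0.0089
grasp_force: 53.3
```

No contact past the rim height, so it is entering. I continue.

Request:
servo_tool([
  {"slide":[0,0,0.002],"roll":0,"grip":1},
  {"slide":[0,0,0.003],"roll":0,"grip":1},
  {"slide":[0,0,0.003],"roll":0,"grip":1},
  {"slide":[0,0,0.003],"roll":0,"grip":1},
  {"slide":[0,0,0.003],"roll":0,"grip":1},
])

```text
time_s: 8.8
tool_pos: [0.5778, 0.2139, 0.074]
tcp_rot: [0.629, 0.777, -0.0, -0.0]
ft_force: [0.3, 0.1, -2.2]
finger_gap: 0.0093
grasp_force: 53.3
```

Request:
servo_tool([
  {"slide":[0,0,0.002],"roll":0,"grip":1},
  {"slide":[0,0,0.002],"roll":0,"grip":1},
  {"slide":[0,0,0.002],"roll":0,"grip":1},
])

```text
time_s: 9.1
tool_pos: [0.5779, 0.2139, 0.0682]
tcp_rot: [0.629, 0.777, 0.0, 0.0]
ft_force: [0.0, 0.1, -3.2]
finger_gap: 0.0091
grasp_force: 53.3
```

Request:
servo_tool([
  {"slide":[0,0,0.001],"roll":0,"grip":1},
  {"slide":[0,0,0.001],"roll":0,"grip":1},
  {"slide":[0,0,0.001],"roll":0,"grip":1},
])

```text
time_s: 9.4
tool_pos: [0.5779, 0.2139, 0.0653]
tcp_rot: [0.629, 0.777, 0.0, 0.0]
ft_force: [-0.5, 0.4, -2.5]
finger_gap: 0.009
grasp_force: 53.3
```

Request:
servo_tool([
  {"slide":[0,0,0.001],"roll":0,"grip":1},
  {"slide":[0,0,0.001],"roll":0,"grip":1},
])

```text
time_s: 9.6
tool_pos: [0.5778, 0.214, 0.0633]
tcp_rot: [0.629, 0.777, 0.0, -0.0]
ft_force: [0.2, 0.4, -2.3]
finger_gap: 0.009
grasp_force: 53.3
```

Request:
servo_tool([
  {"slide":[0,0,0.001],"roll":0,"grip":1},
  {"slide":[0,0,0.001],"roll":0,"grip":1},
])

```text
time_s: 9.8
tool_pos: [0.5778, 0.214, 0.063]
tcp_rot: [0.629, 0.777, 0.0, -0.0]
ft_force: [-5.8, -1.5, 17.5]
finger_gap: 0.0091
grasp_force: 56.3
```

```bash
python3 - <<'E'
from meas import *
from plan import go
go([])
d,P,h=clouds()[1]; M=masks(h); near=np.hypot(P[...,0]-.578,P[...,1]-.212)<.05
for c in('red','blue'):
    z=P[...,2][M[c]&near&(d['range_z']>0)]; print(c,len(z),np.percentile(z,[50,90,97,99]).round(4))
E
```

```text
now [0.5778 0.214  0.063 ] 12.03 tilt 0.05 F [-5.8 -1.5 17.5] gap 0.0091 t 9.8
red 192 [0.0435 0.0498 0.0514 0.0523]
blue 209 [0.0237 0.0354 0.0367 0.2517]
```

It has landed: contact at 0.063, and the rim measures about 52 mm against 53 mm expected. I release and retreat upward.

Request:
servo_tool([
  {"slide":[0,0,-0.0015],"roll":0,"grip":1},
  {"slide":[0,0,0],"roll":0,"grip":0.4},
  {"slide":[0,0,0],"roll":0,"grip":0.1},
  {"slide":[0,0,0],"roll":0,"grip":0.1},
  {"slide":[0,0,0],"roll":0,"grip":0.1},
  {"slide":[0,0,-0.01],"roll":0,"grip":0.1},
  {"slide":[0,0,-0.03],"roll":0,"grip":0.1},
  {"slide":[0,0,-0.04],"roll":0,"grip":0.1},
  {"slide":[0,0,-0.04],"roll":0,"grip":0.1},
  {"slide":[0,0,-0.02],"roll":0,"grip":0.1},
])

```text
time_s: 10.9
tool_pos: [0.5796, 0.2141, 0.2073]
tcp_rot: [0.629, 0.777, 0.003, 0.002]
ft_force: [0.2, 0.0, 0.8]
finger_gap: 0.0385
grasp_force: 0.0
```

```bash
python3 - <<'E'
from meas import *
from plan import go
a=np.radians(12); Rz=np.array([[np.cos(a),-np.sin(a)],[np.sin(a),np.cos(a)]])
c=np.array([.578,.213]); hinge=c+Rz@[-.028,-.044]
for (d,P,h),n in zip(clouds(),'TS'):
    M=masks(h); ok=d['range_z']>0; near=ok&(np.hypot(P[...,0]-.578,P[...,1]-.212)<.05)
    z=P[...,2][M['red']&near]; 
    if len(z): print('rim',np.percentile(z,[50,97]).round(4))
    m=ok&M['dark']&(np.hypot(P[...,0]-.47,P[...,1]-.157)<.03)&(P[...,2]>.066)&(P[...,2]<.105); print(n,'pin',P[m].mean(0).round(4),m.sum())
print('hinge',hinge)
for t in (81,60,40,20,0,-2):
    b=np.radians(12+90+t); print(t,(hinge+.09*np.array([np.cos(b),np.sin(b)])).round(4))
go([])
E
```

```text
rim [0.0477 0.0595]
T pin [0.4697 0.1584 0.1005] 8
rim [0.0431 0.0514]
S pin [0.469  0.1533 0.0843] 57
hinge [0.55975998 0.16413998]
81 [0.4699 0.1594]
60 [0.4742 0.192 ]
40 [0.4888 0.2195]
20 [0.5121 0.2405]
0 [0.541  0.2522]
-2 [0.5441 0.2528]
now [0.5802 0.2143 0.2072] 12.02 tilt 0.45 F [ 0.8  0.3 -0.1] gap 0.0388 t 11.0
```

```bash
python3 - <<'E'
from plan import *
print(ctrl.read_state()['q'].round(2))
go([(.5795,.214,.207,93),(.470,.157,.16,93),(.470,.157,.073,93)])
E
```

```text
[-0.62  0.63  0.36  1.65 -0.27  0.9   0.06]
now [0.5802 0.2143 0.2072] 12.02 tilt 0.45 F [ 0.8  0.3 -0.1] gap 0.0388 t 11.0
-> (0.5795, 0.214, 0.207, 93) slide mm [-0.2 -0.8  0.2] roll -80.98
-> (0.47, 0.157, 0.16, 93) slide mm [112.3 -51.2  47. ] roll 0
-> (0.47, 0.157, 0.073, 93) slide mm [ 0.  0. 87.] roll 0
```

Request:
servo_tool([
  {"slide":[0,0,0],"roll":-8.1,"grip":0.1},
  {"slide":[0,0,0],"roll":-8.1,"grip":0.1},
  {"slide":[0,0,0],"roll":-8.1,"grip":0.1},
  {"slide":[0,0,0],"roll":-8.1,"grip":0.1},
  {"slide":[0,0,0],"roll":-8.1,"grip":0.1},
  {"slide":[0,0,0],"roll":-8.1,"grip":0.1},
  {"slide":[0,0,0],"roll":-8.1,"grip":0.1},
  {"slide":[0,0,0],"roll":-8.1,"grip":0.1},
  {"slide":[0,0,0],"roll":-8.1,"grip":0.1},
  {"slide":[0,0,0],"roll":-8.1,"grip":0.1},
])

```text
time_s: 12.0
tool_pos: [0.5772, 0.2135, 0.2021]
tcp_rot: [-0.029, 1.0, -0.0, -0.001]
ft_force: [-0.2, 0.6, 0.0]
finger_gap: 0.0387
grasp_force: 0.0
```

Request:
servo_tool([
  {"slide":[0.025,-0.011,0],"roll":0,"grip":0.1},
  {"slide":[0.035,-0.015,0],"roll":0,"grip":0.1},
  {"slide":[0.03,-0.015,0.01],"roll":0,"grip":0.1},
  {"slide":[0.0225,-0.0105,0.02],"roll":0,"grip":0.1},
  {"slide":[0,0,0.015],"roll":0,"grip":0.1},
  {"slide":[0,0,0],"roll":0,"grip":0.1},
  {"slide":[0,0,0],"roll":0,"grip":0.1},
])

```text
time_s: 12.7
tool_pos: [0.4685, 0.1567, 0.1578]
tcp_rot: [-0.027, 1.0, 0.0, -0.0]
ft_force: [0.1, 1.0, 0.5]
finger_gap: 0.0385
grasp_force: 0.0
```

```bash
sed -i 's/cr(T.*30),cr(S.*50)\]/cr(T["frame"],268,258,32),cr(S["frame"],265,210,50)]/' chk.py; python3 chk.py pin; python3 -c "
from plan import *
go([(.470,.157,.073,93)])"
```

```text
now [0.4685 0.1567 0.1578] 93.04 tilt 0.01 F [0.1 1.  0.5] gap 0.0385 t 12.7
now [0.4691 0.157  0.1583] 93.04 tilt 0.08 F [ 0.3  0.5 -0.2] gap 0.0385 t 12.8
-> (0.47, 0.157, 0.073, 93) slide mm [-0.9 -0.  85.3] roll 0.04
```

View pics/pin.png

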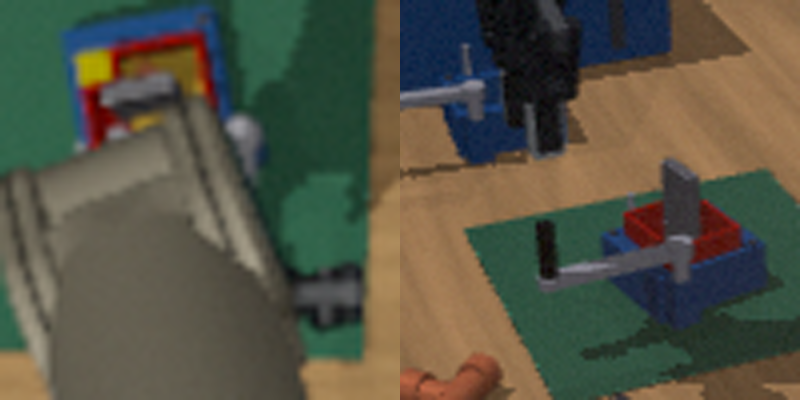

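D is seated in the nest, key filling its notch, and the gripper is above the pin (side crop (545,225)). I descend around the pin.

Request:
servo_tool([
  {"slide":[-0.0005,0,0.015],"roll":0,"grip":0.1},
  {"slide":[0,0,0.02],"roll":0,"grip":0.1},
  {"slide":[0,0,0.02],"roll":0,"grip":0.1},
  {"slide":[0,0,0.015],"roll":0,"grip":0.1},
  {"slide":[0,0,0.01],"roll":0,"grip":0.1},
  {"slide":[0,0,0.004],"roll":0,"grip":0.3},
  {"slide":[0,0,0],"roll":0,"grip":0.5},
  {"slide":[0,0,0],"roll":0,"grip":0.5},
], newtons=20)

```text
time_s: 13.6
tool_pos: [0.4692, 0.1567, 0.0744]
tcp_rot: [-0.026, 1.0, 0.0, 0.001]
ft_force: [-0.2, 0.2, -0.5]
finger_gap: 0.0211
grasp_force: 0.0
```

```bash
python3 - <<'E'
from plan import *
h=np.array([.5598,.1637]); w=[]
for t in (80.5,72,64,56,48,40,32,24,16,8,0,-4):
    b=np.radians(102+t); x,y=h+.09*np.array([np.cos(b),np.sin(b)]); w.append((round(x,4),round(y,4),.073,12+t))
go(w)
E
```

```text
now [0.4692 0.1567 0.0744] 93.04 tilt 0.07 F [-0.2  0.2 -0.5] gap 0.0211 t 13.6
-> (np.float64(0.4699), np.float64(0.1598), 0.073, 92.5) slide mm [-0.8  3.   1.4] roll 0.54
-> (np.float64(0.4703), np.float64(0.1731), 0.073, 84) slide mm [-1.  13.3  0. ] roll 8.5
-> (np.float64(0.4725), np.float64(0.1855), 0.073, 76) slide mm [-0.9 12.6  0. ] roll 8
-> (np.float64(0.4764), np.float64(0.1974), 0.073, 68) slide mm [-0.9 12.5  0. ] roll 8
-> (np.float64(0.4819), np.float64(0.2087), 0.073, 60) slide mm [-0.9 12.5  0. ] roll 8
-> (np.float64(0.4889), np.float64(0.2191), 0.073, 52) slide mm [-0.9 12.5  0. ] roll 8
-> (np.float64(0.4973), np.float64(0.2284), 0.073, 44) slide mm [-0.9 12.5  0. ] roll 8
-> (np.float64(0.5069), np.float64(0.2365), 0.073, 36) slide mm [-0.8 12.5  0. ] roll 8
-> (np.float64(0.5175), np.float64(0.2432), 0.073, 28) slide mm [-0.8 12.5  0. ] roll 8
-> (np.float64(0.529), np.float64(0.2483), 0.073, 20) slide mm [-0.9 12.5  0. ] roll 8
-> (np.float64(0.5411), np.float64(0.2517), 0.073, 12) slide mm [-0.9 12.5  0. ] roll 8
-> (np.float64(0.5473), np.float64(0.2528), 0.073, 8) slide mm [-0.2  6.3  0. ] roll 4
```

Request:
servo_tool([
  {"slide":[-0.0008,0.003,0.001],"roll":0.5,"grip":0.5},
  {"slide":[-0.001,0.0133,0],"roll":8.5,"grip":0.5},
  {"slide":[-0.0009,0.0125,0],"roll":8,"grip":0.5},
  {"slide":[-0.0009,0.0125,0],"roll":8,"grip":0.5},
  {"slide":[-0.0009,0.0125,0],"roll":8,"grip":0.5},
  {"slide":[-0.0009,0.0125,0],"roll":8,"grip":0.5},
  {"slide":[-0.0009,0.0125,0],"roll":8,"grip":0.5},
  {"slide":[-0.0009,0.0125,0],"roll":8,"grip":0.5},
  {"slide":[-0.0009,0.0125,0],"roll":8,"grip":0.5},
  {"slide":[-0.0009,0.0125,0],"roll":8,"grip":0.5},
])

```text
time_s: 14.6
tool_pos: [0.5284, 0.2491, 0.0733]
tcp_rot: [0.575, 0.818, 0.0, -0.001]
ft_force: [-0.7, 0.1, 0.7]
finger_gap: 0.0214
grasp_force: 0.3
```

Request:
servo_tool([
  {"slide":[-0.0005,0.006,0],"roll":4,"grip":0.5},
  {"slide":[-0.0004,0.005,0],"roll":4,"grip":0.5},
  {"slide":[0,0.002,0],"roll":0,"grip":0.5},
])

```text
time_s: 14.9
tool_pos: [0.5413, 0.2517, 0.0731]
tcp_rot: [0.629, 0.777, 0.0, -0.0]
ft_force: [-0.9, -0.2, -0.3]
finger_gap: 0.0212
grasp_force: 0.3
```

Request:
servo_tool([
  {"slide":[0,0.001,0],"roll":0,"grip":0.5},
  {"slide":[0,0.001,0],"roll":0,"grip":0.5},
  {"slide":[0,0.001,0],"roll":0,"grip":0.5},
])

```text
time_s: 15.2
tool_pos: [0.5439, 0.2515, 0.0729]
tcp_rot: [0.629, 0.778, 0.0, -0.0]
ft_force: [0.1, -0.0, 0.8]
finger_gap: 0.0214
grasp_force: 0.3
```

Request:
servo_tool([
  {"slide":[0,0.001,0],"roll":0,"grip":0.5},
  {"slide":[0,0.001,0],"roll":0,"grip":0.5},
])

```text
time_s: 15.4
tool_pos: [0.5461, 0.2519, 0.0728]
tcp_rot: [0.629, 0.777, 0.0, -0.0]
ft_force: [-0.7, 0.5, 0.0]
finger_gap: 0.0212
grasp_force: 0.2
```

Request:
servo_tool([
  {"slide":[0,0.001,0],"roll":0,"grip":0.5},
  {"slide":[0,0.001,0],"roll":0,"grip":0.5},
])

```text
time_s: 15.6
tool_pos: [0.5467, 0.252, 0.0727]
tcp_rot: [0.629, 0.777, -0.001, -0.001]
ft_force: [-4.4, -0.4, 4.3]
finger_gap: 0.0211
grasp_force: 2.5
```

Request:
servo_tool([
  {"slide":[0,0.001,0],"roll":0,"grip":0.5},
])

```text
time_s: 15.7
tool_pos: [0.5468, 0.252, 0.0726]
tcp_rot: [0.629, 0.777, -0.002, -0.002]
ft_force: [-7.6, -0.5, 5.6]
finger_gap: 0.0213
grasp_force: 3.6
```

The keeper is at its stop: the position is stalled and the force is rising along −x. I ease off, open slightly and rise.

Request:
servo_tool([
  {"slide":[0,-0.002,0],"roll":0,"grip":0.4},
  {"slide":[0,-0.0025,0],"roll":0,"grip":0.35},
  {"slide":[0,0,0],"roll":0,"grip":0.35},
  {"slide":[0,0,-0.01],"roll":0,"grip":0.35},
  {"slide":[0,0,-0.03],"roll":0,"grip":0.35},
  {"slide":[0,0,-0.045],"roll":0,"grip":0.35},
  {"slide":[0,0,-0.04],"roll":0,"grip":0.35},
])

```text
time_s: 16.4
tool_pos: [0.545, 0.2513, 0.2001]
tcp_rot: [0.629, 0.777, 0.0, 0.0]
ft_force: [0.9, 0.4, -0.4]
finger_gap: 0.0276
grasp_force: 0.0
```

Request:
servo_tool([
  {"slide":[0.03,-0.01,-0.02],"roll":0,"grip":0.35},
  {"slide":[0.045,-0.015,0],"roll":0,"grip":0.35},
  {"slide":[0.045,-0.015,0],"roll":0,"grip":0.35},
  {"slide":[0.04,-0.01,0],"roll":0,"grip":0.35},
  {"slide":[0.02,0,0],"roll":0,"grip":0.35},
  {"slide":[0,0,0],"roll":0,"grip":0.35},
  {"slide":[0,0,0],"roll":0,"grip":0.35},
])

```text
time_s: 17.1
tool_pos: [0.4592, 0.4161, 0.2182]
tcp_rot: [0.629, 0.777, 0.0, 0.001]
ft_force: [0.4, -0.8, -1.1]
finger_gap: 0.0276
grasp_force: 0.0
```

```bash
python3 - <<'E'
from meas import *
from plan import go
go([])
C=clouds()
for (d,P,h),n in zip(C,'TS'):
    M=masks(h); ok=d['range_z']>0
    m=ok&M['dark']&(np.hypot(P[...,0]-.541,P[...,1]-.252)<.03)&(P[...,2]>.07)&(P[...,2]<.106); p=P[m].mean(0)
    g=ok&M['grey']&(np.hypot(P[...,0]-.56,P[...,1]-.163)<.016)&(P[...,2]>.05)&(P[...,2]<.08); q=P[g].mean(0)
    print(n,'pin',p.round(4),m.sum(),'hinge',q.round(4),'dir',np.degrees(np.arctan2(p[1]-q[1],p[0]-q[0])))
    for uv in((.6242,-.1025),(.4648,-.0305)):
        r=ok&M['red']&(np.hypot(P[...,0]-uv[0],P[...,1]-uv[1])<.055); print(' bin',P[r].mean(0).round(4),r.sum())
cv2.imwrite('pics/end.png',np.hstack([cv2.resize(C[0][0]['frame'][150:350,150:350],(400,400)),cv2.resize(C[1][0]['frame'][150:350,180:380],(400,400))]))
E
```

```text
now [0.4592 0.4161 0.2182] 11.99 tilt 0.1 F [ 0.4 -0.8 -1.1] gap 0.0276 t 17.1
T pin [0.5408 0.2493 0.0975] 13 hinge [0.5583 0.1668 0.0653] dir 102.02316341694252
 bin [ 0.621  -0.0973  0.0346] 107
 bin [ 0.462  -0.0247  0.0267] 94
S pin [0.5402 0.245  0.0876] 34 hinge [0.5577 0.1612 0.0598] dir 101.78282573906641
 bin [ 0.6198 -0.113   0.0269] 798
 bin [ 0.4607 -0.0443  0.026 ] 758
```

View pics/end.png

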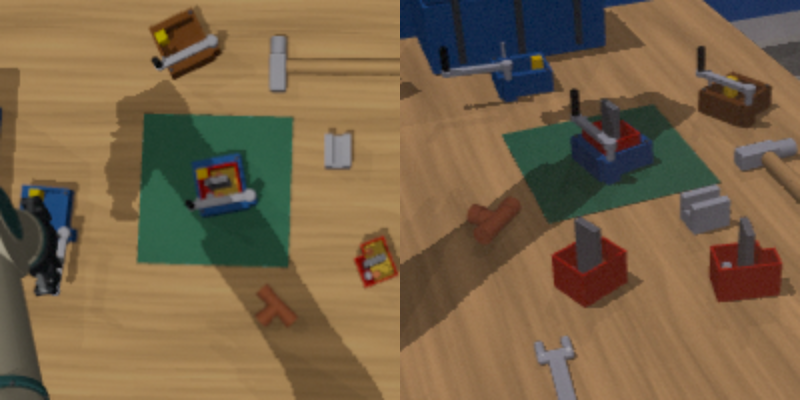

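The picture shows D home in the nest with the keeper across it (top crop (222,198)). The bar points at 102°, which is the nest's +y. The other bins stand upright, the bystanders are unmoved and the arm is clear.

```bash
python3 -c "
from station import ctrl
print(ctrl.job_done())"
```

```text
the job is handed in; nothing more can be done
None
```

The 56x62 mm bin went fully home in the mat's nest on the first try, its keeper is swung to the stop across it, the other two bins stand upright where they were, and the job is handed in at about 17 s.

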